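# Sort two logger cartridges by tag: pass into the sprung dock, reject into the tray

### The job

Two logger cartridges lie on the sloping stand. Fit the one with the round tag into the spring-loaded reading dock, near end first against the spring slider and then down under the hook, so that it lies flat and fully home; work gently, without forcing the dock. Lay the one with the bar-shaped tag flat in the grey open tray, and leave the tape roll, bottle and beaker where they are.

Things in the scene. Friction and masses are not known exactly. Their poses are not given: they have to be found in the camera images.
- cartridge_round: Pass cartridge with a black round tag (28 mm across, 2 mm high) amid its top. White block 68 x 36 x 22 mm on a grey foot plate 84 (x) x 36 (y) x 8 mm: 30 mm high in all, an 8 mm shoulder at each x end. 0.11 to 0.23 kg. Origin: centre of the underside; x lengthwise, z out of the top. Grip across the 36 mm width. On the stand its z leans 30 degrees towards the robot.
- cartridge_bar: Reject cartridge: same shape, size, mass, origin and axes as cartridge_round, but with a black bar-shaped tag (9 x 31 mm, 2 mm high, across the block). Which of the two lies left or right on the stand changes.
- stand: Fixed stand; its deck (210 mm wide in y, 100 mm long) slopes 30 degrees, falling towards the robot (-x), with a 6 mm ledge at the low end and 7 mm rims at the sides. Origin on the worktop below the deck's middle, which is 48 mm up. The cartridges lie at about y = +50 and -50 mm, low ends at the ledge.
- dock: Fixed reading dock: grey base 206 x 70 x 8 mm, x towards the hook end (away from the robot), z up; origin on the worktop under the middle. On it an aluminium cradle (rail, hook, sprung slider) is clamped, immovable, up to 16 mm off middle either way along x. That shift is NOT in any pose: see or feel it. Nothing on it is over 33 mm high. Forces on it: under 45 N.
- dock_rail (a point): Point on the dock's base frame at the top of the cradle's floor rail, 16 mm above the worktop, x = 0. The rail is 30 mm wide (y). Fully home, the cartridge's origin is here plus the cradle's shift along x, upright, its x along the dock's x.
- dock_spring (a point): Where the white sprung slider's face (30 mm wide, 0.5 to 12 mm above the rail) stands when free and the cradle unshifted: x = -38 mm, at rail height. It yields towards -x up to 14 mm (2 N at first, 7 N at the end, then solid). Cartridge -x end low, +x end raised 20 to 30 degrees: push its lower edge, 2 mm over the rail, 11 to 12 mm past first contact.
- dock_hook (a point): Inner face of the fixed end post with the cradle unshifted: x = +42 mm, at rail height. Its lip reaches 4.5 mm in towards -x, 9.5 to 14.5 mm above the rail; the post is 16.5 mm high. With the slider held pushed in, swing the raised end down past the lip, flat on the rail, and let go: the spring slides the foot plate under the lip.
- tray: Fixed grey open tray 150 (x) x 120 (y) x 22 mm high, walls and floor 4 mm thick. Origin: centre of its underside. The dock and the tray may exchange places.
- tape: Bystander: roll of masking tape lying flat, 105 mm across, 24 mm high; origin at the centre of its underside. To be left alone.
- bottle: Bystander: small glass screw bottle with a blue cap, 56 mm across, 102 mm high; origin at the centre of its underside. To be left alone.
- beaker: Bystander: small glass beaker, 74 mm across, 90 mm high; origin at the centre of its underside. To be left alone.
There are look-alikes about, which are no part of the job. What is shaped like the cartridge_bar but pink is not meant.

How it is judged:
At the end, for the whole second after the job is handed in: Round-tagged cartridge released and still on the dock rail: level within 3 deg, underside 13.5-18.5 mm above the dock underside, within 20 mm along and 10 mm across of its middle, 7 deg in line. Bar-tagged one still and flat (4.5 deg), top up, on the tray floor (origin 2-8 mm above its underside) (z of cartridge_round in the frame of dock between 0.0135 and 0.0185 m and x of cartridge_round in the frame of dock between -0.02 and 0.02 m and y of cartridge_round in the frame of dock between -0.01 and 0.01 m and angle between cartridge_round's own z axis and vertical below 0.05 rad and angle between the x axis of cartridge_round and the x axis of dock, either way round below 0.12 rad and z of cartridge_bar in the frame of tray between 0.002 and 0.008 m and x of cartridge_bar in the frame of tray between -0.06 and 0.06 m and y of cartridge_bar in the frame of tray between -0.045 and 0.045 m and angle between cartridge_bar's own z axis and vertical below 0.08 rad and linear speed of each of cartridge_round, cartridge_bar below 0.02 m/s); the robot touches nothing.
It fails at once if The dock is forced (a cartridge presses on it with more than 45 N) (contact force between any of cartridge_round, cartridge_bar and dock above 45 N).
It fails at once if The robot itself presses on the dock with more than 45 N (contact force between any of the fingers, the arm and dock above 45 N).
It fails at once if The tape roll, bottle or beaker is moved more than 30 mm (distance of any of tape, bottle, beaker from where it was at the start of the episode above 0.03 m).
It also fails if it takes over 54 s, if anything falls off the work surface, if the arm or the gripper's body presses on something with over 40 N, if the wrist force passes 120 N, or if a joint passes its speed limit or range.

### The arm

A 6-joint arm with a two-finger parallel gripper is mounted at the origin on a cart in front of the work surface, level with it; the furniture and walls round the work are solid. World frame = base frame: x ahead of the robot, y to its left, z up, the work surface at z = 0. Lengths are in m, angles in rad, forces in N, time in s.
With the tool pointing down it reaches from about 0.25 to 0.85 m from the base axis. Payload 12.5 kg.
Tool frame: the origin (TCP) lies on the mounting face of the last link; the fingertips stand 186 mm ahead of it and the grasp point (between the pads) lies 167 mm ahead of it; z points along the fingers, y is the line along which they close (so a half turn about z gives the same grasp; the last joint's range is limited). The gripper opens to 93 mm and grips with 3 to 60 N. Pads are 15 mm wide; open, the fingers measure 128 mm over their backs; the gripper's body (75 mm by 188 mm) begins 65 mm behind the grasp point.
Start: joints at [1.258, 0.351, 1.652, -0, 1.139, -0.085], TCP at [0.124, 0.536, 0.405] pointing down, gripper open.
Joint ranges: [-2.75, 2.75], [-0.79, 2.1], [0.01, 2.65], [-1.57, 4.71], [0.07, 3.14], [-2.87, 2.87]. Speed limits (rad/s): [2.22, 2.22, 2.79, 3.14, 3.14, 3.14].

### API

Orientations are given as a unit quaternion [w, x, y, z].
In Python, from cell import manip gives the robot as it stands.
- The arm moves only by the shell command python3 -m pendant 'ROWS' [FORCE]. ROWS is text: rows parted by semicolons, each of 7 numbers parted by spaces: the shift along the tool's x, y, z in mm, then the turn, a rotation vector about the tool's x, y, z in degrees, then the closure in counts, from 0 (fully open) to 255 (shut). In form: x y z ax ay az grip; .... A call has 1 to 10 rows; each row shifts and turns the commanded pose from where the row before left it, along the tool's axes as they then stand; what a row does not reach is not made up. A row lasts 1/12 s, in which the tool goes at most 41.7 mm and 7.16 degrees, less where a joint would pass 70% of its speed; a pose out of reach is approached as far as the arm can. A call with a gripper value outside its range is refused whole. The fingers move at their own pace and stop on an object; FORCE is the grip in N (left out, the last holds). Time passes only in rows, so rows that do not move let the fingers close. It gives the time, the measured TCP pose, the force, the opening and the grip force at its end, in the units of the state.
- manip.sense(): the state, without advancing time (a new reading comes with each control period).
- manip.grab_frame(name): name is "side" or "top"; returns the picture (480x640x3 uint8, blue, green, red); there is no depth.
- manip.camera_params(name): a dict with "fovy" (degrees; the focal length in pixels is half the picture's height over the tangent of half this angle, whatever the lens; pixels are square), "cx", "cy" (the principal point, pixels), "rvec" (rotation vector, rad) and "tvec" (3), from world to camera coordinates, as OpenCV has them. Camera axes: x right, y down, z forward; pixel columns grow to the right and rows downward; lengths in m; the calibration is good to about 2 mm. A picture is of the moment at which its call begins. camera_params takes no time and is no camera call.
- manip.finish_job(): hands the job in; it is judged then, once.
The state is a dict: "t": time; "joint_pos": joint angles; "dq": joint speeds; "joint_torque": joint torques, N m; "ee_pos": TCP position; "eef_rot": TCP orientation; "force": force on the tool from outside, world axes, zero at the start; "ft_torque": the same for the moment, N m; "finger_gap": finger opening in m; "finger_force": force on a finger pad.
Only numpy, scipy, OpenCV 4.12 (cv2) and the standard library are available. Lean on these libraries where they do the work, as an engineer would, in place of code of your own. Each camera call takes 0.05 s, during which the arm holds its last target. There are 200 camera calls.

## Working session

There is one attempt and no reset: what is moved stays moved. The work goes in short steps, Python scripts to look and compute and a shell command to move; the robot and the scene stay as the last step left them, time stands still between calls to the robot, and variables do not carry over. Pictures are saved under pics/ and viewed, at most 10 in all, crops included, and the job is handed in when it is done.

```bash
mkdir -p pics; ls; python3 - <<'E'
from cell import manip
import cv2
for n in("top","side"):
    cv2.imwrite(f"pics/{n}0.png",manip.grab_frame(n)); print(n,manip.camera_params(n))
print(manip.sense())
E
```

```text
pics
top {'fovy': 45.61658951397325, 'cx': 321.74871699609963, 'cy': 228.0622610464819, 'rvec': array([ 2.11858835, -2.14394741,  0.18584336]), 'tvec': array([0.02550881, 0.53554502, 1.03740169])}
side {'fovy': 53.04750220897659, 'cx': 314.30496767334216, 'cy': 226.76710476568624, 'rvec': array([ 2.23682612, -0.40824038,  0.21077985]), 'tvec': array([-0.52742919,  0.15983888,  0.99494221])}
{'t': 0.1, 'joint_pos': array([ 1.25842650e+00,  3.51140339e-01,  1.65232746e+00, -5.49066256e-05,
        1.13909513e+00, -8.45628640e-02]), 'dq': array([-7.62431854e-04, -1.81226571e-05, -4.94654429e-04, -1.34169327e-03,
       -1.35191168e-03, -8.71605267e-04]), 'joint_torque': array([ 6.04308043e-04, -4.98025239e+01, -2.85705292e+01,  6.99800346e-02,
        2.38702999e-02, -6.59490229e-05]), 'ee_pos': array([0.12413782, 0.53569192, 0.40429059]), 'eef_rot': array([-7.12131261e-05,  1.13645908e-01,  9.93521198e-01, -4.80530380e-04]), 'force': array([ 0.37080608, -1.93964494, -0.29116167]), 'ft_torque': array([-0.03463903, -0.00511083, -0.02212585]), 'finger_force': 0.0, 'finger_gap': 0.09305735189991646}
```

View pics/top0.png

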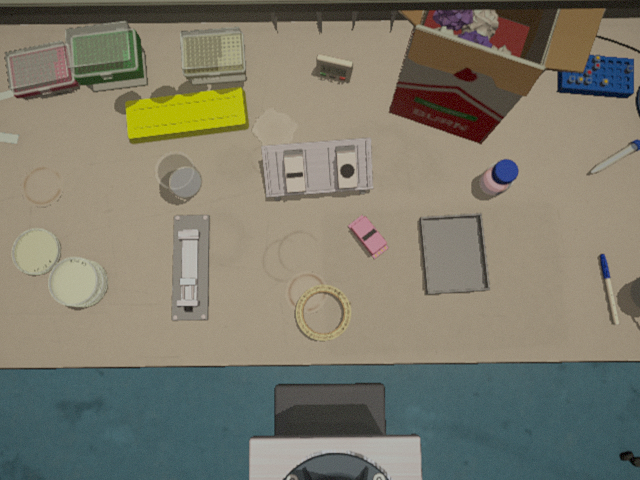

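View pics/side0.png

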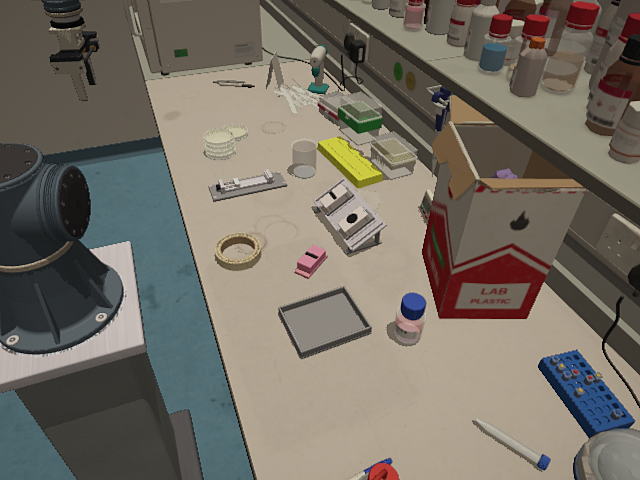

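The top view has the stand at (318,167), with the bar cartridge on the left at (294,172) and the round one on the right at (347,168). The dock is at (190,267), hook or slider ends at rows 235 and 305, and the tray at (454,254). The pink decoy is at (368,236), tape at (323,313), bottle at (500,178) and beaker at (182,180). Next I'll take enlarged crops of the dock and stand.

```bash
cat > h.py <<'E'
import numpy as np,cv2
from cell import manip
def cam(n):
    p=manip.camera_params(n);f=240/np.tan(np.radians(p['fovy'])/2)
    R=cv2.Rodrigues(np.array(p['rvec']))[0];t=np.array(p['tvec'])
    return f,p['cx'],p['cy'],R,t
def ray(n,u,v):
    f,cx,cy,R,t=cam(n);d=R.T@np.array([(u-cx)/f,(v-cy)/f,1]);return -R.T@t,d
def onz(n,u,v,z):
    o,d=ray(n,u,v);return o+d*(z-o[2])/d[2]
def proj(n,P):
    f,cx,cy,R,t=cam(n);q=R@np.array(P)+t;return cx+f*q[0]/q[2],cy+f*q[1]/q[2]
def tri(a,b):
    (o1,d1),(o2,d2)=ray('top',*a),ray('side',*b)
    s=np.linalg.lstsq(np.c_[d1,-d2],o2-o1,rcond=None)[0];p,q=o1+s[0]*d1,o2+s[1]*d2
    return (p+q)/2,np.linalg.norm(p-q)
E
python3 - <<'E'
from h import *
t=cv2.imread('pics/top0.png');s=cv2.imread('pics/side0.png')
a=cv2.resize(t[205:330,160:220],None,fx=4.6,fy=4.6,interpolation=cv2.INTER_CUBIC)
b=cv2.resize(t[130:205,255:380],None,fx=4,fy=4,interpolation=cv2.INTER_CUBIC)
c=cv2.resize(s[160:260,200:330],None,fx=3.8,fy=3,interpolation=cv2.INTER_CUBIC)
W=np.zeros((600,800,3),np.uint8)
W[:575,:276]=a[:575,:276];W[:300,280:780]=b;W[300:600,280:774]=c
cv2.imwrite('pics/c1.png',W)
for n in('top','side'):print(n,ray(n,320,240))
g=cv2.cvtColor(t,cv2.COLOR_BGR2HSV)
print('tray',[onz('top',u,v,.022).round(3) for u,v in((420,215),(481,213),(489,290),(426,294))])
print('dock base',[onz('top',u,v,.008).round(3) for u,v in((174,215),(209,215),(208,319),(172,319))])
print('tags',onz('top',294,175,.08),onz('top',347.5,171,.08))
print('stand',onz('top',318,167,.048))
print('bottle',onz('top',506,171,.102),'beaker',onz('top',184,183,.0),'tape',onz('top',323,313,.024),'pink',onz('top',368,236,.03))
E
```

```text
top (array([0.34911217, 0.02114757, 1.1141521 ]), array([ 0.15168348,  0.0014526 , -0.98865411]))
side (array([ 0.24388952, -0.80373115,  0.76692514]), array([ 0.28980153,  0.69301987, -0.66078445]))
tray [array([ 0.564, -0.173,  0.022]), array([ 0.566, -0.292,  0.022]), array([ 0.416, -0.298,  0.022]), array([ 0.41 , -0.178,  0.022])]
dock base [array([0.572, 0.311, 0.008]), array([0.571, 0.241, 0.008]), array([0.368, 0.239, 0.008]), array([0.369, 0.308, 0.008])]
tags [0.63129073 0.06988718 0.08      ] [ 0.63782398 -0.03030051  0.08      ]
stand [0.65542435 0.02495887 0.048     ]
bottle [ 0.62821576 -0.31960936  0.102     ] beaker [0.63916587 0.29476969 0.        ] tape [0.37675763 0.01866419 0.024     ] pink [ 0.52213042 -0.06968313  0.03      ]
```

View pics/c1.png

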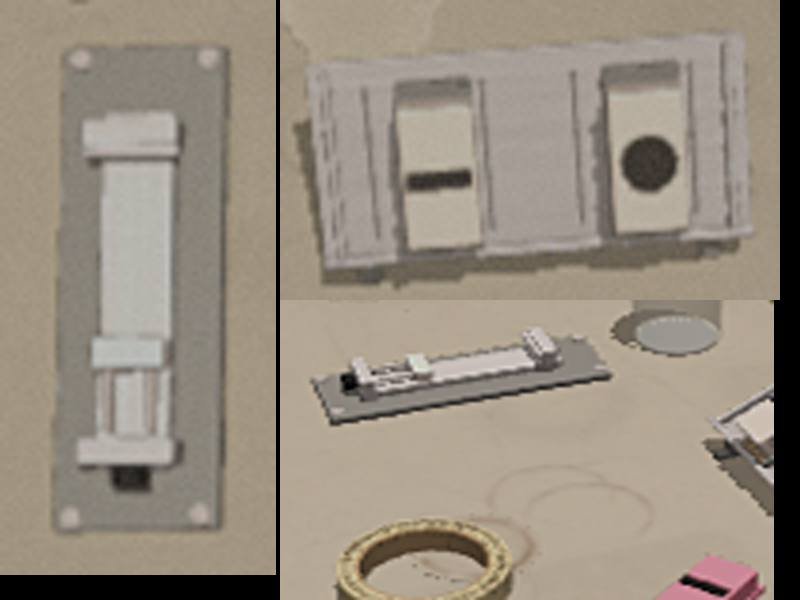

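The crop shows the dock hook at the far end (row ≈ 235), the slider's face edge at about row 278, and both cartridges seated on the stand with their tags clear. Next come triangulated tags, the cradle shift and the first target.

```bash
cat >> h.py <<'E'
from scipy.spatial.transform import Rotation as Ro
def tool(yaw,tilt):
    # tool y = dock/stand y; tool z leans forward by tilt from down (deg)
    y=np.array([-np.sin(yaw),np.cos(yaw),0]);xh=np.array([np.cos(yaw),np.sin(yaw),0])
    a=np.radians(tilt);z=xh*np.sin(a)-np.array([0,0,1])*np.cos(a)
    return np.c_[np.cross(y,z),y,z]
def go(R,grasp):
    s=manip.sense();q=s['eef_rot'];R0=Ro.from_quat([q[1],q[2],q[3],q[0]]).as_matrix()
    rv=np.degrees(Ro.from_matrix(R0.T@R).as_rotvec());d=(np.array(grasp)-R[:,2]*.167-s['ee_pos'])*1000
    return 'turn',rv.round(1),'shift after turn',(R.T@d).round(1),'before',(R0.T@d).round(1),'world',d.round(1)
E
python3 - <<'E'
from h import *
t=cv2.imread('pics/top0.png');s=cv2.imread('pics/side0.png')
def blobs(im,x0,x1,y0,y1,th=70):
    m=(im[y0:y1,x0:x1].max(2)<th).astype(np.uint8)
    n,l,st,c=cv2.connectedComponentsWithStats(m)
    return [(c[i]+[x0,y0]).round(1).tolist()+[int(st[i,4])] for i in range(1,n) if st[i,4]>12]
print(blobs(t,284,306,160,188),blobs(t,338,358,160,185));print(blobs(s,325,345,185,205),blobs(s,342,362,208,228))
a=onz('top',188,278.3,.028);b=onz('top',188,237.6,.0315);print('slider edge',a,'lip edge',b,'lip-slider (expect .0755)',b[0]-a[0])
E
```

```text
[[294.3, 174.6, 40]] [[346.9, 170.4, 123]]
[[332.4, 195.0, 24]] [[351.5, 218.0, 74]]
slider edge [0.44503526 0.27473877 0.028     ] lip edge [0.52289773 0.27614763 0.0315    ] lip-slider (expect .0755) 0.07786247484178677
```

```bash
python3 - <<'E'
from h import *
B,e1=tri((294.3,174.6),(332.4,195.0));C,e2=tri((346.9,170.4),(351.5,218.0));print(B,e1,C,e2)
yaw=np.arctan2(-(B-C)[0],(B-C)[1]);print('yaw',np.degrees(yaw))
R=tool(yaw,30)
for P in(C,B):
    print('origin',P+R[:,2]*.032,go(R,P+R[:,2]*.010-R[:,2]*.08),'80mm short of the grasp')
E
```

```text
[0.63621179 0.06921396 0.07254887] 0.0041959881792239225 [ 0.64271073 -0.02998358  0.07330766] 0.003642026449454594
yaw 3.74838293790258
origin [ 0.6586765  -0.02893758  0.04559484] ('turn', array([ -4.5, -29.8, -16.4]), 'shift after turn', array([-250.6, -598.4,  289.9]), 'before', array([-519.5, -468.1,  126.2]), 'world', array([ 400.3, -573.4, -125.7])) 80mm short of the grasp
origin [0.65217756 0.07025996 0.04483606] ('turn', array([ -4.5, -29.8, -16.4]), 'shift after turn', array([-250.2, -499. ,  290.5]), 'before', array([-490.7, -372.9,  126.8]), 'world', array([ 393.8, -474.2, -126.5])) 80mm short of the grasp
```

```bash
python3 -m pendant '0 0 0 -0.9 -6 -3.3 100;0 0 0 -0.9 -6 -3.3 100;0 0 0 -0.9 -6 -3.3 100;0 0 0 -0.9 -6 -3.3 100;0 0 0 -0.9 -5.9 -3.2 100'
python3 -m pendant '-14 -33 0 0 0 0 100;-14 -33 0 0 0 0 100;-14 -33 0 0 0 0 100;-14 -33 0 0 0 0 100;-14 -33 0 0 0 0 100;-14 -33 0 0 0 0 100;-14 -33 0 0 0 0 100;-14 -33 0 0 0 0 100;-14 -33 0 0 0 0 100'
python3 -m pendant '-14 -33 0 0 0 0 100;-14 -33 0 0 0 0 100;-14 -33 0 0 0 0 100;-14 -33 0 0 0 0 100;-14 -33 0 0 0 0 100;-14 -33 0 0 0 0 100;-14 -33 0 0 0 0 100;-14 -33 0 0 0 0 100;-12 -36 0 0 0 0 100;0 0 0 0 0 0 100'
cat > q.py <<'E'
import sys
from h import *
a=list(map(float,sys.argv[1:]))  # yaw tilt gx gy gz (deg, m)
print(go(tool(np.radians(a[0]),a[1]),a[2:]));s=manip.sense();print(s['t'],s['finger_gap'],s['force'].round(1))
E
python3 q.py 3.75 30 .5977 -.0331 .1339
```

```text
t: 0.52
ee_pos: [0.1241, 0.5358, 0.4046]
eef_rot: [0.262, -0.033, 0.964, 0.009]
force: [1.1, -0.7, -0.2]
finger_gap: 0.0643
finger_force: 0.0
t: 1.27
ee_pos: [0.2524, 0.2449, 0.4677]
eef_rot: [0.26, -0.032, 0.965, 0.009]
force: [0.8, 0.9, 0.4]
finger_gap: 0.0567
finger_force: 0.0
t: 2.1
ee_pos: [0.3805, -0.0506, 0.53]
eef_rot: [0.26, -0.029, 0.965, 0.008]
force: [-0.0, 0.5, -0.8]
finger_gap: 0.0566
finger_force: 0.0
('turn', array([-0.1,  0.2, -0.3]), 'shift after turn', array([  9.4,   3.3, 285. ]), 'before', array([ 10.4,   3.9, 285. ]), 'world', array([ 133.9,   12. , -251.5]))
2.1 0.056575082959417315 [-0.   0.5 -0.8]
```

```bash
python3 -m pendant '0 0.5 40 0 0 0 100;0 0.5 40 0 0 0 100;0 0.5 40 0 0 0 100;0 0.5 40 0 0 0 100;0 0.5 40 0 0 0 100;0 0.5 40 0 0 0 100;0 0.5 40 0 0 0 100;0 0 5 0 0 0 100;0 0 0 0 0 0 100'
python3 q.py 3.75 30 .6477 -.0294 .0646
python3 - <<'E'
from h import *
t=manip.grab_frame('top');s=manip.grab_frame('side')
W=np.hstack([cv2.resize(t[120:220,240:400],(400,300)),cv2.resize(s[130:290,260:420],(400,300))])
cv2.imwrite('pics/c2.png',W)
E
```

```text
t: 2.85
ee_pos: [0.5216, -0.0322, 0.2806]
eef_rot: [0.257, -0.032, 0.966, 0.01]
force: [-0.1, -0.2, 0.6]
finger_gap: 0.0563
finger_force: 0.0
('turn', array([ 0.2, -0.1, -0. ]), 'shift after turn', array([-1.2, -5.4, 83.1]), 'before', array([-1.4, -5.7, 83.1]), 'world', array([ 42.8,  -2.6, -71.4]))
2.85 0.05634528924604966 [-0.1 -0.2  0.6]
```

View pics/c2.png

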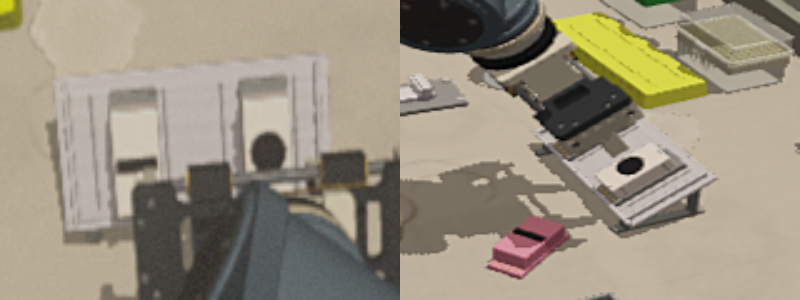

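The top crop shows the open fingers straddling the round tag, at crop x 208 and 343 with the tag at 268. The side view confirms they're above the round cartridge, so I'm descending to grasp it.

```bash
python3 -m pendant '0 -2 25 0 0 0 100;0 -2 25 0 0 0 100;-1 -1.5 15 0 0 0 100;0 0 10 0 0 0 100;0 0 6 0 0 0 100;0 0 0 0 0 0 100;0 0 0 0 0 0 100'
python3 q.py 3.75 30 .6477 -.0294 .0646
python3 -m pendant '0 0 0 0 0 0 255;0 0 0 0 0 0 255;0 0 0 0 0 0 255;0 0 0 0 0 0 255;0 0 0 0 0 0 255' 30
python3 q.py 3.75 30 .6477 -.0294 .0646
```

```text
t: 3.53
ee_pos: [0.5634, -0.0353, 0.2149]
eef_rot: [0.261, -0.032, 0.965, 0.009]
force: [-0.8, -0.6, 0.3]
finger_gap: 0.0567
finger_force: 0.0
('turn', array([ 0.1,  0.2, -0. ]), 'shift after turn', array([1.9, 0.4, 5.4]), 'before', array([1.9, 0.4, 5.4]), 'world', array([ 1. ,  0.5, -5.7]))
3.5333 0.05671335106433135 [-0.8 -0.6  0.3]
t: 3.95
ee_pos: [0.5634, -0.0353, 0.2137]
eef_rot: [0.26, -0.032, 0.965, 0.009]
force: [-4.0, -0.2, 6.3]
finger_gap: 0.0354
finger_force: 30.0
('turn', array([ 0.1,  0.2, -0. ]), 'shift after turn', array([1.4, 0.3, 4.4]), 'before', array([1.4, 0.3, 4.4]), 'world', array([ 1. ,  0.4, -4.5]))
3.95 0.035396560015187685 [-4.  -0.2  6.3]
```

Firm grip (gap 35.4 mm, 30 N). Next I lift and work out the pre-insertion pose over the dock.

```bash
python3 -m pendant '0 0 -10 0 0 0 255;0 0 -35 0 0 0 255;0 0 -35 0 0 0 255;0 0 -35 0 0 0 255;0 0 -35 0 0 0 255;0 0 0 0 0 0 255'
cat > L.py <<'E'
import sys
from h import *
# yaw tilt Lx Ly Lz : tool move bringing the cartridge's low lower edge there
a=list(map(float,sys.argv[1:]));o=np.array([float(v) for v in open('off.txt').read().split()])/1000
s=manip.sense();q=s['eef_rot'];R0=Ro.from_quat([q[1],q[2],q[3],q[0]]).as_matrix()
off=o+[0,0,.167]
Lc=s['ee_pos']+R0@off;print('L now',Lc.round(4),'tilt',np.degrees(np.arcsin(-R0[2,0])).round(1),'t',s['t'],'F',s['force'].round(1),'gap',round(s['finger_gap'],4))
R=tool(np.radians(a[0]),a[1]);print(go(R,np.array(a[2:])-R@o))
E
echo 43.4 0.3 26.4 > off.txt
python3 L.py 0.7 26 .460 .2748 .08
```

```text
t: 4.45
ee_pos: [0.487, -0.0405, 0.3477]
eef_rot: [0.263, -0.032, 0.964, 0.008]
force: [1.0, -0.4, 0.2]
finger_gap: 0.0356
finger_force: 30.0
L now [ 0.5474 -0.0363  0.1589] tilt 30.5 t 4.45 F [ 1.  -0.4  0.2] gap 0.0356
('turn', array([1.4, 4.5, 2.7]), 'shift after turn', array([ 94.7, 315.3,  37. ]), 'before', array([ 82.6, 318.6,  38.1]), 'world', array([-72.7, 314.5, -74.8]))
```

```bash
python3 -m pendant '0 0 0 1.4 4.5 2.7 255;0 32 0 0 0 0 255;0 32 0 0 0 0 255;0 32 0 0 0 0 255;9 32 3 0 0 0 255;16 32 6 0 0 0 255;16 32 6 0 0 0 255;16 32 6 0 0 0 255;16 32 6 0 0 0 255;16 32 6 0 0 0 255'
python3 -m pendant '6 27 4 0 0 0 255;0 0 0 0 0 0 255;0 0 0 0 0 0 255'
python3 L.py 0.7 26 .460 .2748 .045
python3 - <<'E'
from h import *
t=manip.grab_frame('top');s=manip.grab_frame('side')
W=np.hstack([cv2.resize(t[190:340,110:270],(560,525)),cv2.resize(s[100:250,190:259],(240,525))])
cv2.imwrite('pics/s2.png',s);cv2.imwrite('pics/t2.png',t)
W=np.hstack([cv2.resize(t[190:340,130:250],(400,500)),cv2.resize(s[120:245,190:290],(400,500))])
cv2.imwrite('pics/c3.png',W)
E
```

```text
t: 5.28
ee_pos: [0.4172, 0.2482, 0.274]
eef_rot: [0.223, -0.007, 0.975, 0.003]
force: [0.4, -0.4, -1.6]
finger_gap: 0.0361
finger_force: 30.0
t: 5.53
ee_pos: [0.4136, 0.2746, 0.268]
eef_rot: [0.222, -0.009, 0.975, 0.003]
force: [-0.0, -0.3, -1.6]
finger_gap: 0.0357
finger_force: 30.0
L now [0.4583 0.276  0.0749] tilt 25.7 t 5.5333 F [-0.  -0.3 -1.6] gap 0.0357
('turn', array([ 0.2, -0.3,  0.3]), 'shift after turn', array([12.6, -0.7, 27.4]), 'before', array([12.5, -0.7, 27.4]), 'world', array([  0.7,  -0.7, -30.2]))
```

View pics/c3.png

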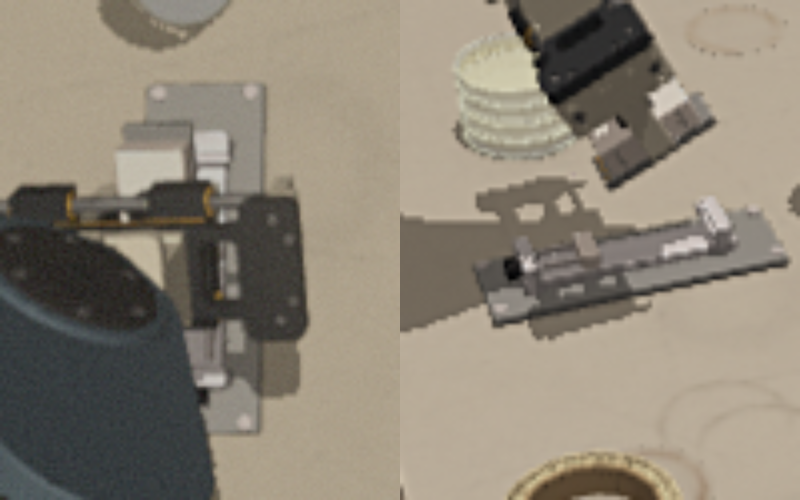

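The side crop shows the held cartridge tilted above the dock, lower near corner at about (243,167) and raised corner at about (269,150.5). I'm comparing these with my pose estimate.

```bash
python3 - <<'E'
from h import *
L=np.array([.4583,.276-.018,.0749]);a=np.radians(25.7)
print(proj('side',L),proj('side',L+.084*np.array([np.cos(a),.012,np.sin(a)])))
print(onz('side',190+(590-400)/4,120+237/4,.028), 'slider side top -y edge?')
# solve x,z of corner on plane y=.258
for u,v in((243,166.8),(268.8,150.5)):
    o,d=ray('side',u,v);print(o+d*(.258-o[1])/d[1])
E
```

```text
(np.float64(241.32518324015476), np.float64(168.25902694791841)) (np.float64(268.2637513861477), np.float64(150.95772386340263))
[0.44943908 0.28036189 0.028     ] slider side top -y edge?
[0.46309273 0.258      0.07837213]
[0.53523014 0.258      0.1130233 ]
```

Agrees within about 3 mm. Descending, then feeling for the rail.

```bash
python3 -m pendant '6 -0.7 14 0 0 0 255;6 0 14 0 0 0 255;4 0 8 0 0 0 255;2 0 4 0 0 0 255;0 0 0 0 0 0 255;0 0 0 0 0 0 255'
python3 L.py 0.7 26 .460 .2748 .018
python3 -m pendant '1 0 2 0 0 0 255;0 0 0 0 0 0 255;0 0 0 0 0 0 255'
python3 -m pendant '1 0 2 0 0 0 255;0 0 0 0 0 0 255;0 0 0 0 0 0 255'
```

```text
t: 6.13
ee_pos: [0.4157, 0.2726, 0.2256]
eef_rot: [0.223, -0.007, 0.975, 0.003]
force: [0.8, -0.1, -1.3]
finger_gap: 0.0358
finger_force: 30.0
L now [0.4609 0.274  0.0326] tilt 25.8 t 6.1333 F [ 0.8 -0.1 -1.3] gap 0.0358
('turn', array([ 0.2, -0.2,  0. ]), 'shift after turn', array([ 7.8,  1.4, 12.6]), 'before', array([ 7.7,  1.3, 12.6]), 'world', array([ -1.5,   1.3, -14.7]))
t: 6.38
ee_pos: [0.4154, 0.2731, 0.2233]
eef_rot: [0.224, -0.007, 0.975, 0.003]
force: [0.3, -0.1, -2.3]
finger_gap: 0.0356
finger_force: 30.0
t: 6.63
ee_pos: [0.4152, 0.2731, 0.2207]
eef_rot: [0.223, -0.007, 0.975, 0.003]
force: [0.3, -0.5, -1.1]
finger_gap: 0.036
finger_force: 30.0
```

```bash
python3 -m pendant '2 0.5 4 0 0 0 255;0 0 0 0 0 0 255;0 0 0 0 0 0 255' | sed -n 2p\;4p
python3 -m pendant '1 0 2 0 0 0 255;0 0 0 0 0 0 255;0 0 0 0 0 0 255'| sed -n 2p\;4p
python3 -m pendant '0.5 0 1 0 0 0 255;0 0 0 0 0 0 255;0 0 0 0 0 0 255'| sed -n 2p\;4p
python3 -m pendant '0.5 0 1 0 0 0 255;0 0 0 0 0 0 255;0 0 0 0 0 0 255'| sed -n 2p\;4p
```

```text
ee_pos: [0.4152, 0.2736, 0.2162]
force: [-0.1, -0.4, -2.0]
ee_pos: [0.4152, 0.2736, 0.214]
force: [0.7, -0.1, -2.4]
ee_pos: [0.4152, 0.2736, 0.2129]
force: [-0.2, -0.1, -2.6]
ee_pos: [0.4151, 0.2736, 0.2117]
force: [0.0, 0.3, -1.3]
```

```bash
for i in 1; do python3 -m pendant '0.5 0 1 0 0 0 255;0 0 0 0 0 0 255;0 0 0 0 0 0 255'| sed -n 2p\;4p; done
python3 -m pendant '0.5 0 1 0 0 0 255;0 0 0 0 0 0 255;0 0 0 0 0 0 255'| sed -n 2p\;4p
python3 -m pendant '0.5 0 1 0 0 0 255;0 0 0 0 0 0 255;0 0 0 0 0 0 255'| sed -n 2p\;4p
```

```text
ee_pos: [0.4151, 0.2737, 0.2106]
force: [-0.5, 0.4, -1.9]
ee_pos: [0.4151, 0.2736, 0.2095]
force: [0.4, 0.5, -2.0]
ee_pos: [0.4151, 0.2736, 0.2084]
force: [0.3, -0.6, -2.7]
```

```bash
python3 -m pendant '0.5 0 1 0 0 0 255;0 0 0 0 0 0 255;0 0 0 0 0 0 255'| sed -n 2p\;4p
python3 -m pendant '0.5 0 1 0 0 0 255;0 0 0 0 0 0 255;0 0 0 0 0 0 255'| sed -n 2p\;4p
python3 -m pendant '0.5 0 1 0 0 0 255;0 0 0 0 0 0 255;0 0 0 0 0 0 255'| sed -n 2p\;4p
```

```text
ee_pos: [0.4152, 0.2737, 0.2077]
force: [-1.2, -1.0, 4.8]
ee_pos: [0.4156, 0.2738, 0.2069]
force: [-0.4, -2.1, 7.4]
ee_pos: [0.4159, 0.2738, 0.206]
force: [1.8, -2.7, 9.0]
```

```bash
python3 -m pendant '-1.3 0.5 -2.7 0 0 0 255;0 0 0 0 0 0 255;0 0 0 0 0 0 255'| sed -n 2p\;4p
python3 -m pendant '4.5 0 -2.2 0 0 0 255;0 0 0 0 0 0 255;0 0 0 0 0 0 255'| sed -n 2p\;4p
python3 -m pendant '1.8 0 -0.9 0 0 0 255;0 0 0 0 0 0 255;0 0 0 0 0 0 255'| sed -n 2p\;4p
python3 L.py 0.7 26 .449 .2748 .018
```

```text
ee_pos: [0.4149, 0.2741, 0.208]
force: [0.6, -0.2, -1.8]
ee_pos: [0.4096, 0.2741, 0.2079]
force: [-0.2, 0.5, -2.3]
ee_pos: [0.408, 0.2741, 0.2082]
force: [-0.8, 0.1, -2.8]
L now [0.4532 0.2756 0.0152] tilt 25.8 t 9.8833 F [-0.8  0.1 -2.8] gap 0.0356
('turn', array([ 0.2, -0.2,  0.1]), 'shift after turn', array([ 3.1, -0.1, -4.5]), 'before', array([ 3.1, -0.1, -4.5]), 'world', array([-4.8, -0.1,  2.7]))
```

```bash
python3 -m pendant '0.5 0 -1.4 0 0 0 255;0 0 0 0 0 0 255;0 0 0 0 0 0 255'| sed -n 2p\;4p
python3 -m pendant '0.9 0 -0.4 0 0 0 255;0 0 0 0 0 0 255;0 0 0 0 0 0 255'| sed -n 2p\;4p
python3 -m pendant '0.9 0 -0.4 0 0 0 255;0 0 0 0 0 0 255;0 0 0 0 0 0 255'| sed -n 2p\;4p
python3 -m pendant '0.9 0 -0.4 0 0 0 255;0 0 0 0 0 0 255;0 0 0 0 0 0 255'| sed -n 2p\;4p
python3 -m pendant '0.9 0 -0.4 0 0 0 255;0 0 0 0 0 0 255;0 0 0 0 0 0 255'| sed -n 2p\;4p
```

```text
ee_pos: [0.4071, 0.274, 0.2093]
force: [2.4, 0.1, -2.4]
ee_pos: [0.406, 0.274, 0.2092]
force: [3.6, -0.5, -1.4]
ee_pos: [0.405, 0.274, 0.2092]
force: [2.7, -0.8, -1.1]
ee_pos: [0.4041, 0.274, 0.2092]
force: [3.4, 0.3, -1.1]
ee_pos: [0.4031, 0.274, 0.2091]
force: [4.6, -0.2, -1.3]
```

Slider contact was felt at TCP x ≈ 0.4075. I'm pushing on to 11.5 mm, so TCP x ≈ 0.396.

```bash
python3 -m pendant '2 0.8 -0.9 0 0 0 255;2 0 -0.9 0 0 0 255;0 0 0 0 0 0 255;0 0 0 0 0 0 255'| sed -n 2p\;4p
python3 -m pendant '1.8 0 -0.9 0 0 0 255;0.5 0 -0.2 0 0 0 255;0 0 0 0 0 0 255;0 0 0 0 0 0 255'| sed -n 2p\;4p
python3 L.py 0.7 26 .449 .2748 .018
python3 - <<'E'
from h import *
s=manip.grab_frame('side');cv2.imwrite('pics/c4.png',cv2.resize(s[140:215,200:300],(800,600),interpolation=cv2.INTER_CUBIC))
E
```

```text
ee_pos: [0.3986, 0.2746, 0.209]
force: [5.9, -2.9, -1.0]
ee_pos: [0.3962, 0.2746, 0.209]
force: [5.9, -1.0, -1.3]
L now [0.4413 0.276  0.016 ] tilt 25.8 t 11.8 F [ 5.9 -1.  -1.3] gap 0.0359
('turn', array([ 0.2, -0.2,  0.1]), 'shift after turn', array([-7.1, -0.8,  1.4]), 'before', array([-7.1, -0.8,  1.4]), 'world', array([ 7.1, -0.7,  1.8]))
```

View pics/c4.png

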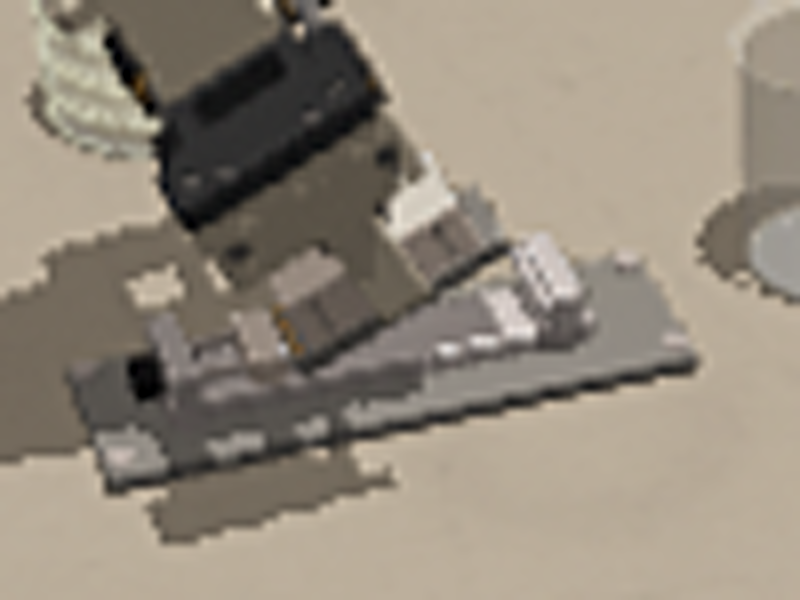

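The side crop shows the slider pushed in, the low end against it near (270,350) and the raised end just short of the hook at (510,245). Now swinging down about the low edge.

```bash
python3 -m pendant '-9.7 0 2.35 0 3 0 255;-9.7 0 2.35 0 3 0 255;0 0 0 0 0 0 255;0 0 0 0 0 0 255'| sed -n 2p\;4p
python3 L.py 0.7 20 .440 .2748 .016
python3 -m pendant '-9.7 0 2.35 0 3 0 255;-9.7 0 2.35 0 3 0 255;0 0 0 0 0 0 255;0 0 0 0 0 0 255'| sed -n 2p\;4p
python3 L.py 0.7 14 .4395 .2748 .016
```

```text
ee_pos: [0.413, 0.275, 0.2122]
force: [5.9, 2.9, -2.9]
L now [0.4417 0.2761 0.0161] tilt 21.0 t 12.1833 F [ 5.9  2.9 -2.9] gap 0.0355
('turn', array([0.1, 1. , 0. ]), 'shift after turn', array([-1.6, -0.9,  0.2]), 'before', array([-1.6, -0.9,  0.2]), 'world', array([ 1.6, -0.8,  0.4]))
ee_pos: [0.433, 0.2752, 0.2142]
force: [6.0, 1.1, -0.2]
L now [0.4411 0.276  0.0162] tilt 15.0 t 12.5167 F [ 6.   1.1 -0.2] gap 0.0356
('turn', array([0.1, 1. , 0. ]), 'shift after turn', array([-1.7, -0.8,  0.5]), 'before', array([-1.7, -0.8,  0.5]), 'world', array([ 1.8, -0.8, -0.1]))
```

```bash
python3 -m pendant '-9.4 0 2.4 0 3 0 255;-9.4 0 2.4 0 3 0 255;0 0 0 0 0 0 255;0 0 0 0 0 0 255'| sed -n 2p\;4p
python3 L.py 0.7 8 .438 .2748 .016
python3 -m pendant '-9.4 0 2.4 0 3 0 255;0 0 0 0 0 0 255;0 0 0 0 0 0 255'| sed -n 2p\;4p
python3 L.py 0.7 3 .438 .2748 .016
```

```text
ee_pos: [0.4524, 0.2754, 0.2138]
force: [6.1, 1.7, -0.4]
L now [0.4398 0.2758 0.016 ] tilt 9.0 t 12.85 F [ 6.1  1.7 -0.4] gap 0.0359
('turn', array([0.1, 1. , 0.1]), 'shift after turn', array([-1.6, -0.8,  0.5]), 'before', array([-1.6, -0.8,  0.5]), 'world', array([ 1.6, -0.7, -0.3]))
ee_pos: [0.462, 0.2756, 0.2129]
force: [5.1, 1.3, -0.5]
L now [0.4391 0.2758 0.016 ] tilt 6.0 t 13.1 F [ 5.1  1.3 -0.5] gap 0.0358
('turn', array([0.1, 3. , 0.1]), 'shift after turn', array([-9.1, -0.8,  2. ]), 'before', array([-9. , -0.8,  2.5]), 'world', array([ 9.2, -0.7, -1.5]))
```

```bash
python3 -m pendant '-9.2 0 2.4 0 3 0 255;-2.9 0 0.8 0 1 0 255;0 0 0 0 0 0 255;0 0 0 0 0 0 255'| sed -n 2p\;4p
python3 L.py 0.7 0 .438 .2748 .016
python3 - <<'E'
from h import *
s=manip.grab_frame('side');cv2.imwrite('pics/c5.png',cv2.resize(s[140:215,200:300],(800,600),interpolation=cv2.INTER_CUBIC))
E
```

```text
ee_pos: [0.4743, 0.2757, 0.2109]
force: [5.6, 0.3, -0.4]
L now [0.4378 0.2758 0.016 ] tilt 2.0 t 13.4333 F [ 5.6  0.3 -0.4] gap 0.0358
('turn', array([0.1, 2. , 0.1]), 'shift after turn', array([-7.1, -0.8,  1.5]), 'before', array([-7.1, -0.8,  1.7]), 'world', array([ 7.1, -0.7, -1.5]))
```

View pics/c5.png

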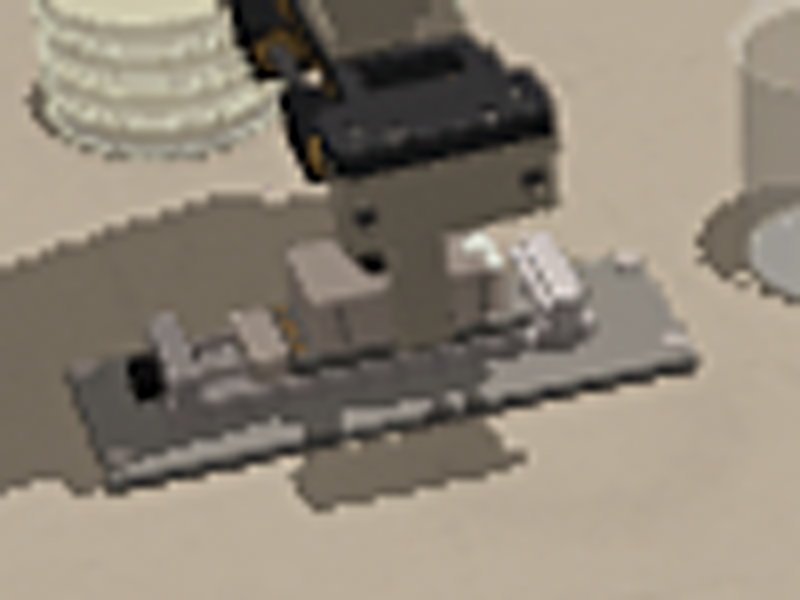

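The side crop shows the cartridge nearly flat, its raised end now below the hook top and its right end near (530,330) short of the post. Finishing the turn and lowering onto the rail.

```bash
python3 -m pendant '-5 0 1.2 0 1.5 0 255;0 0 0 0 0 0 255;0 0 0 0 0 0 255'| sed -n 2p\;4p
python3 -m pendant '0 0 1 0 0 0 255;0 0 0 0 0 0 255;0 0 0 0 0 0 255'| sed -n 2p\;4p
python3 -m pendant '0 0 0.7 0 0 0 255;0 0 0 0 0 0 255;0 0 0 0 0 0 255'| sed -n 2p\;4p
python3 L.py 0.7 0 .438 .2748 .016
```

```text
ee_pos: [0.4792, 0.2758, 0.2098]
force: [6.4, 0.7, -0.8]
ee_pos: [0.4791, 0.2759, 0.2089]
force: [6.1, 0.4, -0.7]
ee_pos: [0.4791, 0.2759, 0.2087]
force: [3.6, -0.4, 5.1]
L now [0.4376 0.2758 0.0148] tilt 0.6 t 14.2333 F [ 3.6 -0.4  5.1] gap 0.0354
('turn', array([0.1, 0.6, 0.1]), 'shift after turn', array([-2.3, -0.9, -0.7]), 'before', array([-2.3, -0.9, -0.7]), 'world', array([ 2.3, -0.8,  0.7]))
```

```bash
python3 -m pendant '0 0 0.8 0 0.5 0 255;0 0 0.5 0 0 0 255;0 0 0 0 0 0 255'| sed -n 2p\;4p
python3 -m pendant '0 0 0 0 0 0 100;0 0 0 0 0 0 100;0 0 0 0 0 0 100;0 0 0 0 0 0 100;0 0 0 0 0 0 100'| sed -n 2p\;4,5p
python3 -m pendant '0 0 -20 0 0 0 100;0 0 -40 0 0 0 100;0 0 -40 0 0 0 100;0 0 -40 0 0 0 100;0 -40 0 0 0 0 100;0 -40 0 0 0 0 100;0 -40 0 0 0 0 100;0 -40 0 0 0 0 100;0 0 0 0 0 0 100'
python3 - <<'E'
from h import *
t=manip.grab_frame('top');s=manip.grab_frame('side')
W=np.hstack([cv2.resize(t[205:330,140:240],(400,500),interpolation=cv2.INTER_CUBIC),cv2.resize(s[140:215,200:300],(400,500),interpolation=cv2.INTER_CUBIC)])
cv2.imwrite('pics/c6.png',W)
E
python3 q.py 3.75 30 .6362 .0692 .1
```

```text
ee_pos: [0.4796, 0.276, 0.2079]
force: [4.6, -1.9, 8.6]
ee_pos: [0.4784, 0.2756, 0.2064]
force: [0.4, 0.1, 0.3]
finger_gap: 0.0563
t: 15.65
ee_pos: [0.4809, 0.1109, 0.3466]
eef_rot: [-0.001, -0.005, 1.0, -0.001]
force: [0.1, 1.0, 0.8]
finger_gap: 0.0565
finger_force: 0.0
('turn', array([ -0.8, -30.1,  -3. ]), 'shift after turn', array([ -8.1, -55.4, 122.5]), 'before', array([-71.3, -51.7, 101.9]), 'world', array([  71.7,  -50.8, -102.1]))
15.75 0.056462362571119404 [ 0.1  1.1 -0. ]
```

View pics/c6.png

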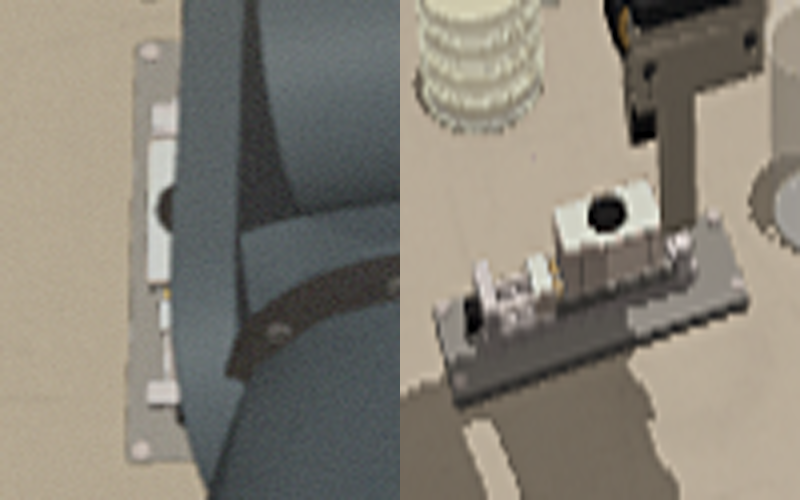

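The top and side crops show the round cartridge flat in the dock, foot under the hook near (680,245) and slider back against it. Now for the bar cartridge.

```bash
python3 -m pendant '0 0 0 -0.2 -6 -0.6 100;0 0 0 -0.2 -6 -0.6 100;0 0 0 -0.2 -6 -0.6 100;0 0 0 -0.1 -6 -0.6 100;0 0 0 -0.1 -6 -0.6 100;0 0 0 0 0 0 100;0 0 0 0 0 0 100'
python3 q.py 3.75 30 .6013 .0667 .1331
```

```text
t: 16.33
ee_pos: [0.4808, 0.1166, 0.3465]
eef_rot: [0.256, -0.033, 0.966, 0.009]
force: [-0.7, 0.8, 0.3]
finger_gap: 0.0565
finger_force: 0.0
('turn', array([ 0.1, -0.3,  0.1]), 'shift after turn', array([  5.4, -57.6,  76.3]), 'before', array([  5.1, -57.8,  76.2]), 'world', array([ 37.1, -55.3, -68.8]))
16.3333 0.05654395519153784 [-0.7  0.8  0.3]
```

```bash
python3 -m pendant '2 -30 10 0 0 0 100;3 -28 26 0 0 0 100;0 0 40 0 0 0 100;0 0 0 0 0 0 100;0 0 0 0 0 0 100' | sed -n 2p\;4p
python3 q.py 3.75 30 .6412 .0695 .0638
python3 -m pendant '0 0 25 0 0 0 100;0 0 25 0 0 0 100;0 0 14 0 0 0 100;0 0 0 0 0 0 100;0 0 0 0 0 0 100' | sed -n 2p\;4p
python3 q.py 3.75 30 .6412 .0695 .0638
```

```text
ee_pos: [0.5187, 0.0602, 0.2763]
force: [-0.1, 0.1, 0.3]
('turn', array([ 0.1, -0.5,  0. ]), 'shift after turn', array([-0.2,  1.2, 78.4]), 'before', array([-0.9,  1.1, 78.4]), 'world', array([ 39.2,   3.8, -67.8]))
16.75 0.05637568090814731 [-0.1  0.1  0.3]
ee_pos: [0.5503, 0.0628, 0.2242]
force: [-0.3, -0.3, 0.1]
('turn', array([ 0.1, -0.1,  0.1]), 'shift after turn', array([ 1.3,  0.7, 17.5]), 'before', array([ 1.2,  0.7, 17.5]), 'world', array([  7.6,   1.2, -15.8]))
17.1667 0.05632730084126138 [-0.3 -0.3  0.1]
```

```bash
python3 -m pendant '0.5 0.7 8 0 0 0 100;0.5 0 6 0 0 0 100;0 0 0 0 0 0 100;0 0 0 0 0 0 100' | sed -n 2p\;4p
python3 -m pendant '0 0 0 0 0 0 255;0 0 0 0 0 0 255;0 0 0 0 0 0 255;0 0 0 0 0 0 255;0 0 0 0 0 0 255' 30
python3 q.py 3.75 30 .6412 .0695 .0638
python3 -m pendant '0 0 -10 0 0 0 255;0 0 -35 0 0 0 255;0 0 -35 0 0 0 255;0 0 -35 0 0 0 255;0 0 -35 0 0 0 255;0 0 0 0 0 0 255'
python3 q.py 0 0 .489 -.235 .15
```

```text
ee_pos: [0.5563, 0.0633, 0.2104]
force: [0.3, 0.1, 0.6]
t: 17.92
ee_pos: [0.5564, 0.0633, 0.2104]
eef_rot: [0.258, -0.032, 0.966, 0.009]
force: [-1.7, 0.9, 2.2]
finger_gap: 0.0362
finger_force: 30.0
('turn', array([ 0.1, -0.1,  0.1]), 'shift after turn', array([-0.4,  0.7,  2.4]), 'before', array([-0.4,  0.7,  2.4]), 'world', array([ 1.5,  0.8, -1.9]))
17.9167 0.03617321613025807 [-1.7  0.9  2.2]
t: 18.42
ee_pos: [0.4799, 0.0582, 0.3452]
eef_rot: [0.261, -0.032, 0.965, 0.009]
force: [2.1, -0.2, -0.1]
finger_gap: 0.0355
finger_force: 30.0
('turn', array([ 1. , 30.2,  3.7]), 'shift after turn', array([  -9.1, -293.2,   28.2]), 'before', array([  23.4, -293.2,   19.1]), 'world', array([   9.1, -293.2,  -28.2]))
18.4167 0.03548678801775907 [ 2.1 -0.2 -0.1]
```

```bash
python3 -m pendant '0 0 0 0.2 6 0.4 255;0 0 0 0.2 6 0.3 255;0 0 0 0.2 6 0.3 255;0 0 0 0.2 6 0.3 255;0 0 0 0.2 6.2 0.4 255;0 -30 0 0 0 0 255;0 -35 0 0 0 0 255;0 -35 0 0 0 0 255;0 -35 0 0 0 0 255;0 -35 0 0 0 0 255' | sed -n 1,2p
python3 -m pendant '-1 -35 0 0 0 0 255;-2 -35 0 0 0 0 255;-2 -30 0 0 0 0 255;-2 -15 0 0 0 0 255;0 0 0 0 0 0 255;0 0 0 0 0 0 255'
python3 q.py 2 0 .489 -.235 .050
```

```text
t: 19.25
ee_pos: [0.487, -0.1132, 0.3414]
t: 19.75
ee_pos: [0.4983, -0.2262, 0.3421]
eef_rot: [-0.003, -0.016, 1.0, -0.004]
force: [-1.8, 0.5, -1.5]
finger_gap: 0.0356
finger_force: 30.0
('turn', array([-0.5, -0.3, -0.1]), 'shift after turn', array([  9.6,  -8.5, 125.1]), 'before', array([  8.8,  -7.5, 125.3]), 'world', array([  -9.3,   -8.8, -125.1]))
19.75 0.035642541851334 [-1.8  0.5 -1.5]
```

```bash
python3 -m pendant '4 -4 30 -0.5 -0.3 0 255;4 -4 35 0 0 0 255;0 0 35 0 0 0 255;0 0 25 0 0 0 255;0 0 8 0 0 0 255;0 0 6 0 0 0 255;0 0 0 0 0 0 255;0 0 0 0 0 0 255'
python3 q.py 2 0 .489 -.235 .0295
python3 -m pendant '0 0 3 0 0 0 255;0 0 0 0 0 0 255;0 0 0 0 0 0 255' | sed -n 2p\;4p
```

```text
t: 20.42
ee_pos: [0.4912, -0.2346, 0.205]
eef_rot: [0.001, -0.017, 1.0, -0.001]
force: [-0.4, -0.2, -1.7]
finger_gap: 0.0359
finger_force: 30.0
('turn', array([-0.1,  0.1, -0. ]), 'shift after turn', array([ 2.2, -0.3,  8.5]), 'before', array([ 2.2, -0.3,  8.5]), 'world', array([-2.2, -0.4, -8.5]))
20.4167 0.03588005937116636 [-0.4 -0.2 -1.7]
ee_pos: [0.4908, -0.2349, 0.2014]
force: [-0.0, 0.1, -2.3]
```

```bash
python3 -m pendant '0 0 2 0 0 0 255;0 0 0 0 0 0 255;0 0 0 0 0 0 255' | sed -n 2p\;4p
python3 -m pendant '0 0 1.5 0 0 0 255;0 0 0 0 0 0 255;0 0 0 0 0 0 255' | sed -n 2p\;4p
python3 -m pendant '0 0 1 0 0 0 255;0 0 0 0 0 0 255;0 0 0 0 0 0 255' | sed -n 2p\;4p
```

```text
ee_pos: [0.4906, -0.2349, 0.1988]
force: [-0.5, -0.7, -1.3]
ee_pos: [0.4906, -0.2349, 0.1971]
force: [-0.4, 0.4, -1.8]
ee_pos: [0.4907, -0.2349, 0.1962]
force: [0.4, -0.1, -2.9]
```

```bash
python3 -m pendant '0 0 1 0 0 0 255;0 0 0 0 0 0 255;0 0 0 0 0 0 255' | sed -n 2p\;4p
python3 -m pendant '0 0 0.7 0 0 0 255;0 0 0 0 0 0 255;0 0 0 0 0 0 255' | sed -n 2p\;4p
python3 -m pendant '0 0 0.7 0 0 0 255;0 0 0 0 0 0 255;0 0 0 0 0 0 255' | sed -n 2p\;4p
```

```text
ee_pos: [0.4906, -0.2349, 0.1952]
force: [-0.3, 0.6, -1.9]
ee_pos: [0.4906, -0.2349, 0.1945]
force: [0.2, 0.1, -2.0]
ee_pos: [0.4906, -0.2349, 0.1938]
force: [-0.5, -0.4, -2.1]
```

```bash
python3 -m pendant '0 0 0.8 0 0 0 255;0 0 0 0 0 0 255;0 0 0 0 0 0 255' | sed -n 2p\;4p
python3 -m pendant '0 0 0.7 0 0 0 255;0 0 0 0 0 0 255;0 0 0 0 0 0 255' | sed -n 2p\;4p
```

```text
ee_pos: [0.4907, -0.2349, 0.1934]
force: [-0.8, 1.6, 4.0]
ee_pos: [0.4908, -0.2349, 0.1934]
force: [-4.1, 3.2, 16.2]
```

Floor contact. Releasing, lifting clear and looking.

```bash
python3 -m pendant '0 0 0 0 0 0 110;0 0 0 0 0 0 110;0 0 0 0 0 0 110;0 0 0 0 0 0 110' | sed -n 4,5p
python3 -m pendant '0 0 -15 0 0 0 110;0 0 -40 0 0 0 110;0 0 -40 0 0 0 110;0 0 -40 0 0 0 110;0 0 -40 0 0 0 110;0 40 0 0 0 0 110;0 40 0 0 0 0 110;0 40 0 0 0 0 110;0 40 0 0 0 0 110;0 40 0 0 0 0 110'
python3 -m pendant '40 0 0 0 0 0 110;40 0 0 0 0 0 110;40 0 0 0 0 0 110;0 0 0 0 0 0 110' | sed -n 1,2p
python3 - <<'E'
from h import *
t=manip.grab_frame('top');s=manip.grab_frame('side')
W=np.vstack([t[130:330,150:550],s[140:360,200:600]])
cv2.imwrite('pics/t9.png',t)
W=np.hstack([np.vstack([cv2.resize(t[205:330,165:215],(160,400),interpolation=2),np.zeros((200,160,3),np.uint8)]),
 np.vstack([cv2.resize(t[200:300,410:500],(315,350),interpolation=2),cv2.resize(t[150:350,280:520],(315,250))]),
 np.vstack([cv2.resize(s[150:210,205:295],(320,300),interpolation=2),cv2.resize(s[280:360,270:420],(320,300),interpolation=2)])])
cv2.imwrite('pics/c7.png',W)
E
```

```text
force: [-0.1, -0.4, -0.1]
finger_gap: 0.0521
t: 23.83
ee_pos: [0.4833, -0.0333, 0.3674]
eef_rot: [0.0, -0.017, 1.0, -0.0]
force: [-0.2, 0.0, 0.7]
finger_gap: 0.053
finger_force: 0.0
t: 24.17
ee_pos: [0.3584, -0.0382, 0.3662]
```

View pics/c7.png

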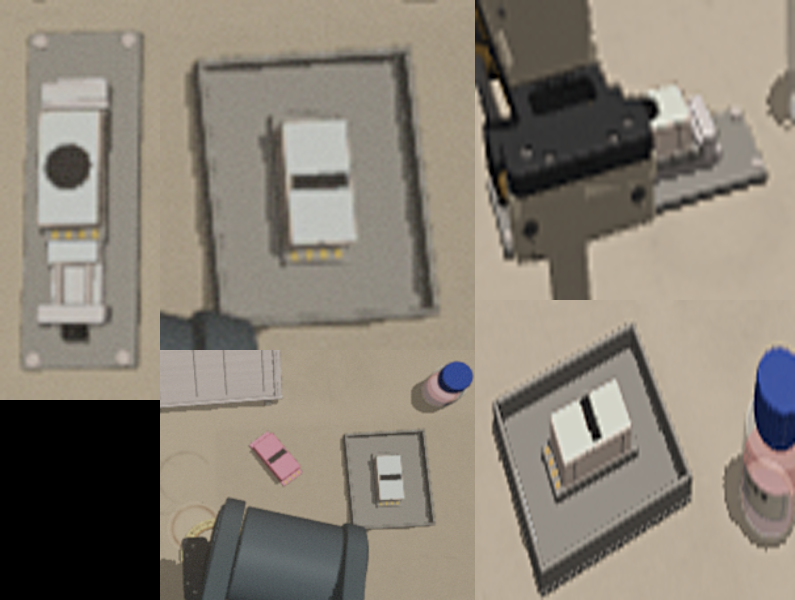

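Both are in place. The dock crop shows the round tag at (68,166), its foot under the hook and the slider touching it. The tray crops show the bar cartridge flat on the floor. One quick numeric check before handing in.

```bash
python3 - <<'E'
from h import *
p=onz('top',186.25,256.9,.048);print(p, 'dock x', p[0]-.470,'y',p[1]-.275)
if abs(p[0]-.470)<.02 and abs(p[1]-.275)<.008: print(manip.finish_job())
E
```

```text
[0.48354693 0.27450492 0.048     ] dock x 0.013546932657332866 y -0.0004950802545494182
the job is handed in; nothing more can be done
None
```

The job is handed in: the round-tagged cartridge sits flat in the dock under the hook, and the bar-tagged one lies flat in the tray. The tape, bottle and beaker were left alone, and the highest force I read was about 17 N, on the tray floor. No verdict came back.

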